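# Draw a core insert from a deep mould pocket with a quarter-turn extractor key

### The job

The loose core insert stands at the bottom of the mould block's deep, narrow pocket: draw it out with the extractor key from the wooden stand (foot through the slot of its floating plate, press the sprung pad down, turn a quarter clockwise, pull) and stand it fully home in the free recess of the black nest beside its twin. Then press, turn the key back, draw it out and hang it in its stand again, down on its collar. Feel your way: never press on the insert with more than 18 N, never lean the key hard on the block or touch insert or block with the gripper, and leave the twin and the other things on the bench alone.

Things in the scene. Friction and masses are not known exactly. Their poses are not given: they have to be found in the camera images.
- mould_block: Fixed aluminium mould block, 104 x 104 mm, top at z = 125 mm, on a dark plate 150 (x) x 120 x 14 mm. Origin under its centre. In the middle of its top a square straight pocket 46.5 x 46.5 mm, sides along x and y, its floor a sprung steel lifter at z = 24 mm (101 mm deep). Dark screw heads at the corners stand 3 mm proud; brass nipples on the -x side.
- pocket_mouth (a point): Middle of the pocket's mouth, on the block's top, 125 mm above the bench; axes as the block's. Two brass dowels at x = +-38 mm of it show the way the insert's slot runs (along x). The lifter on the pocket's floor carries the insert without sinking, gives way from about 5 N of push, sinks further with the push, and is solid after 15 mm.
- core_insert: Loose steel core insert, 42 x 42 x 43 mm, 0.11 to 0.18 kg, upright on the pocket's sprung floor, about 2 mm free all round (top 58 mm below the mouth). Origin: centre of its underside, z up. The lowest 7 mm taper to 35 x 35 mm. In its top a window shows the brass slot plate, z 34.5 to 39.5 mm. Locked on the key, the foot's underside is clamped at z = 30 mm.
- window (a point): Middle of the window (31 mm along x, 19.5 mm along y, rim 3 mm) in the insert's top, insert z = 43 mm. The brass plate behind it, its face 3.5 mm down, has a through slot 22 mm along x, 8.5 mm along y. The plate floats: its slot stands up to 4 mm along x and 5 mm along y off the window's middle, differently each time; find it by feel or eye. It stays where it is and shifts sideways at about 2 N.
- lock (a point): Insert's axis, z = 34.5 mm, the slot plate's underside. Close below lies a sprung pad: 3 N start it down, 1 N more per mm, solid at 8.6 mm (11.6 N). The foot is below the plate and free to turn while it holds the pad 5 to 8 mm down (8 to 11 N): clockwise from above to a stop near 100 degrees (60 to 95 holds well), back to the slot to unlock (stop 10 past it). Let go, and the pad clamps it.
- extractor_key: Loose extractor key, 147 mm tall, 0.16 kg, hanging in the stand. Origin: centre of its foot's underside, z up. Foot: steel bar 17 mm along x, 5.5 mm along y, 4.5 mm thick, edges bevelled 0.3 mm below, 0.75 mm above. Shank 6 mm thick, 8 mm from z = 93 mm up. Dark round collar, 36 mm wide, at z = 105 to 109 mm.
- key_grip (a point): Middle of the key's red flat grip, 128 mm above the key's origin; axes as the key's. Grip 30 mm along x (the foot's way), 14 mm thick along y, 38 mm tall from the collar up: pinch it across y from above.
- key_stand: Fixed stand: light wooden block 84 (x) x 54 (y) mm, top 113 mm above the bench, on a dark foot 104 x 74 mm. Origin: under its centre, z up.
- stand_slot (a point): Middle of the mouth of the stand's slot, 113 mm above the bench. Slot 24 mm along x, 12 mm along y, 107 mm deep. The key hangs in it by its collar, which rests on the block's top (key origin then 8 mm above the bench).
- nest: Fixed black plastic nest, 150 (x) x 76 (y) x 24 mm. Origin: under its centre, z up. Two square recesses 45 x 45 mm, 16 mm deep (floor 8 mm above the bench), sides along x and y: at x = -34 mm (free) and x = +34 mm (the twin's).
- free_recess (a point): Middle of the free recess's floor, 8 mm above the bench; axes as the nest's. The insert may stand in it any of the four ways round.
- twin_insert: The insert's twin, same look and size (42 x 42 x 43 mm), standing in the other recess of the nest; leave it. Origin: centre of its underside.
- tape_measure: Yellow tape measure, 41 x 80 x 61 mm, bystander. Origin: under its centre.
- jar_red: White jar with red lid, 50 mm wide, 55 mm tall, bystander. Origin: under its centre.
- jar_white: White jar with pale lid, 42 mm wide, 50 mm tall, bystander. Origin: under its centre.
- block_123: Grey drilled set-up block 75 x 50 x 25 mm, bystander. Origin: under its centre.

How it is judged:
By the outcome, as a careful person would: the job done as asked, in the order asked, and still so for the second after the job is handed in, with the robot touching nothing.
It also fails if it takes over 72 s, if anything falls off the work surface, if the arm or the gripper's body presses on something with over 40 N, if the wrist force passes 120 N, or if a joint passes its speed limit or range.

### The arm

A 6-joint arm with a two-finger parallel gripper is mounted at the origin on a cart in front of the work surface, level with it; the furniture and walls round the work are solid. World frame = base frame: x ahead of the robot, y to its left, z up, the work surface at z = 0. Lengths are in m, angles in rad, forces in N, time in s.
With the tool pointing down it reaches from about 0.25 to 0.725 m from the base axis. Payload 9.7 kg.
Tool frame: the origin (TCP) lies on the mounting face of the last link; the fingertips stand env.tip_extent ahead of it and the grasp point (between the pads) lies 155 mm ahead of it (env.tip_extent is the distance from the TCP to the fingertips, in m); z points along the fingers, y is the line along which they close (so a half turn about z gives the same grasp; the last joint's range is limited). The gripper opens to 85 mm and grips with 20 to 120 N. Pads are 22 mm wide; open, the fingers measure 114 mm over their backs; the gripper's body (76 mm by 85 mm) begins 54 mm behind the grasp point. The pads swing forward as they close: fully open they stand 13 mm farther back than shut.
Start: joints at [0, 0.087, 0.176, 1.66, 0, 1.571], TCP at [0.55, 0, 0.405] pointing down, gripper open.
Joint ranges: [-3.13, 3.13], [-0.85, 1.81], [-1.15, 1.24], [-2.2, 2.28], [-1.44, 1.52], [-3.14, 3.14]. Speed limits (rad/s): [2.22, 2.22, 2.57, 3.14, 3.14, 3.14].

### API

Orientations are given as a unit quaternion [x, y, z, w].
In Python, from plant import telemetry, imaging, env gives the robot as it stands. The module is installed in compiled form; this text tells all that it offers.
- The arm moves only by the shell command python3 -m inch 'ROWS' [OPENING]. ROWS is JSON, a list that holds one entry, the list of rows, each a list of 4 numbers: the shift along the world's x, y, z in cm, then the turn about the world's z in units of 10 degrees (1.0 is 10 degrees). A call has 1 to 5 rows; each row shifts and turns the commanded pose from where the row before left it; what a row does not reach is not made up. A row lasts 1/8 s, in which the tool goes at most 62.5 mm and 10.7 degrees, less where a joint would pass 70% of its speed; a pose out of reach is approached as far as the arm can. A call with a gripper value outside its range is refused whole. OPENING is the closure, from -1 (fully open) to 1 (shut), set as the call begins (- or left out, the last holds). The fingers move at their own pace and stop on an object; the grip force is fixed at half the most. Time passes only in rows, so rows that do not move let the fingers close. It gives the time, the measured TCP pose, the force, the opening and the grip force at its end, in the units of the state.
- telemetry.observe(): the state, without advancing time (a new reading comes with each control period).
- imaging.camera(name): name is "scene" or "side" or "wrist"; returns a dict with "color" (400x640x3 uint8, red, green, blue), "depth" (400x640 float32, m along the optical axis (not along the pixel's ray), 0 where there is no reading), "vfov" (degrees; the focal length in pixels is half the picture's height over the tangent of half this angle, whatever the lens; pixels are square), "cx", "cy" (the principal point, pixels), "camera_from_world" (4x4, takes a point from world to camera coordinates); the wrist camera has in their place "tool_from_camera" (4x4, takes a point from camera to tool coordinates, whose origin is the TCP and whose axes are the flange's). Camera axes: x right, y up, looking along -z (the intrinsics and any distortion apply to the point x, -y, -z); pixel columns grow to the right and rows downward; lengths in m; the calibration is good to about 2 mm. The wrist camera is an equidistant fisheye: a pixel r from the principal point sees the ray r / f radians off the axis. A picture is of the moment at which its call begins: read the wrist's pose just before it.
- env.finish_job(): hands the job in; it is judged then, once.
The state is a dict: "time_s": time; "q": joint angles; "qvel": joint speeds; "tau": joint torques, N m; "ee_pos": TCP position; "orientation": TCP orientation; "contact_force": force on the tool from outside, world axes, zero at the start; "torque": the same for the moment, N m; "grip_width": finger opening in m; "grip_force": force on a finger pad.
Only numpy, scipy, OpenCV 4.12 (cv2) and the standard library are available. Lean on these libraries where they do the work, as an engineer would, in place of code of your own. Each camera call takes 0.05 s, during which the arm holds its last target. There are 200 camera calls.

## Working session

There is one attempt and no reset: what is moved stays moved. The work goes in short steps, Python scripts to look and compute and a shell command to move; the robot and the scene stay as the last step left them, time stands still between calls to the robot, and variables do not carry over. Pictures are saved under pics/ and viewed, at most 10 in all, crops included, and the job is handed in when it is done.

```bash
mkdir -p pics
cat > h.py <<'E'
import numpy as np, cv2
from plant import telemetry, imaging, env
from scipy.spatial.transform import Rotation as R
def grab(n):
    s=telemetry.observe(); c=imaging.camera(n); c['s']=s
    c['f']=200/np.tan(np.radians(c['vfov'])/2)
    if n=='wrist':
        T=np.eye(4);T[:3,:3]=R.from_quat(s['orientation']).as_matrix();T[:3,3]=s['ee_pos']
        c['W']=T@c['tool_from_camera']
    else: c['W']=np.linalg.inv(c['camera_from_world'])
    c['n']=n; return c
def rays(c,uv):
    uv=np.atleast_2d(np.asarray(uv,float)); d=(uv-[c['cx'],c['cy']])/c['f']
    if c['n']=='wrist':
        r=np.linalg.norm(d,axis=1,keepdims=True)+1e-12
        v=np.hstack([d/r*np.sin(r),np.cos(r)])
    else:
        v=np.hstack([d,np.ones((len(d),1))])
    return c['W'][:3,3],(v*[1,-1,-1])@c['W'][:3,:3].T
def plane(c,uv,z):
    o,v=rays(c,uv); return o+v*((z-o[2])/v[:,2])[:,None]
def cloud(c):
    vv,uu=np.mgrid[0:400,0:640]; o,v=rays(c,np.c_[uu.ravel(),vv.ravel()])
    fwd=-c['W'][:3,2]; k=c['depth'].ravel()/(v@fwd)
    P=(o+v*k[:,None]).reshape(400,640,3); P[c['depth']==0]=np.nan; return P
def save(c,name): cv2.imwrite('pics/'+name,c['color'][:,:,::-1])
def st():
    s=telemetry.observe(); print(round(s['time_s'],2),np.round(s['ee_pos'],4),np.round(R.from_quat(s['orientation']).as_euler('xyz',degrees=True),2),np.round(s['contact_force'],2),np.round(s['torque'],2),round(s['grip_width'],4),s['grip_force'])
E
python3 - <<'E'
from h import *
import pickle
st(); print(env.tip_extent)
for n in ['scene','side','wrist']:
    c=grab(n); save(c,n+'0.png'); print(n,c['f'],c['cx'],c['cy'],np.round(c['W'],3).tolist()); pickle.dump(c,open(n+'0.pkl','wb'))
E
```

```text
0.0 [ 0.55  -0.     0.404] [-179.92    0.     90.  ] [-0.04 -0.19  0.41] [0.01 0.01 0.02] 0.0856 0.0
0.1734
scene 381.2987737122145 310.8422399548099 200.88781023608877 [[0.872, 0.345, -0.347, 0.145], [-0.489, 0.589, -0.643, -0.692], [-0.017, 0.731, 0.682, 0.833], [0.0, 0.0, 0.0, 1.0]]
side 485.9991290352204 311.01349321237996 198.04963308609 [[-0.873, 0.304, -0.381, 0.077], [-0.487, -0.556, 0.674, 0.799], [-0.007, 0.774, 0.633, 0.867], [0.0, 0.0, 0.0, 1.0]]
wrist 309.70691628693146 319.0175759920797 205.02877004501119 [[1.0, 0.002, 0.001, 0.55], [-0.002, 0.965, 0.264, 0.067], [-0.0, -0.264, 0.965, 0.374], [0.0, 0.0, 0.0, 1.0]]
```

View pics/scene0.png

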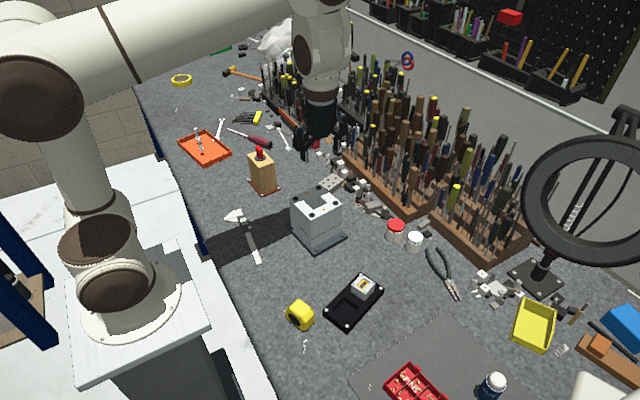

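View pics/wrist0.png

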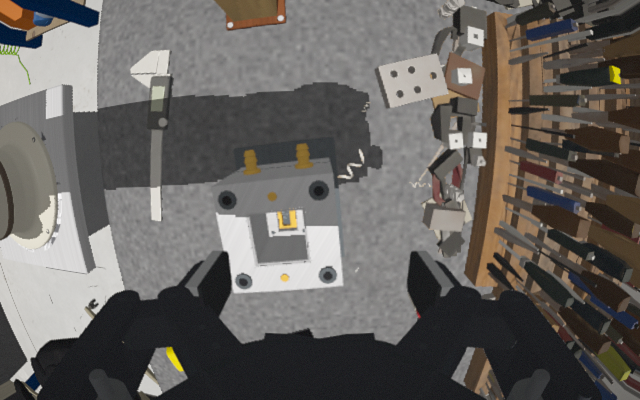

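The scene view shows the stand with the red key (260,165), the block (318,215), the nest with the twin (355,300), tape (299,315) and jars (396,230),(415,238). The wrist view shows the block top (280,235) with nipples towards world +y, and the insert's brass plate deep inside at (287,217).

Run:
```python
from h import *
import pickle
for n in ['scene','side','wrist']:
    c=pickle.load(open(n+'0.pkl','rb')); P=cloud(c); hsv=cv2.cvtColor(c['color'],cv2.COLOR_RGB2HSV)
    ok=np.isfinite(P[...,2])&(P[...,0]>.2)&(P[...,0]<.75)&(abs(P[...,1])<.5)
    for nm,z0,z1,box in [('stand',.108,.117,(20e-4,60e-4)),('block',.121,.1265,(80e-4,130e-4)),('nest',.021,.027,(60e-4,130e-4)),('twin',.047,.056,(10e-4,25e-4))]:
        m=(ok&(P[...,2]>z0)&(P[...,2]<z1)).astype(np.uint8)
        k,l,s,ce=cv2.connectedComponentsWithStats(m)
        for i in range(1,k):
            if s[i,4]<60: continue
            Q=P[l==i]; r=cv2.minAreaRect((Q[:,:2]*1000).astype(np.float32))
            if box[0]*1e6*.6<r[1][0]*r[1][1]<box[1]*1e6*1.3: print(n,nm,s[i,4],np.round(r[0],1),np.round(r[1],1),round(r[2],1),'z',round(np.median(Q[:,2])*1000,1),'px',np.round(ce[i]))
    red=ok&(hsv[...,1]>170)&((hsv[...,0]<6)|(hsv[...,0]>174))&(P[...,2]>.115)&(P[...,2]<.17)
    if red.sum()>20:
        Q=P[red]; T=Q[Q[:,2]>np.percentile(Q[:,2],98)-.004]; print(n,'red',red.sum(),np.round(Q.min(0)*1000),np.round(Q.max(0)*1000),'top',cv2.minAreaRect((T[:,:2]*1000).astype(np.float32)))
```

```text
scene stand 211 [468.2 239.5] [53.9 88.5] 4.6 z 114.4 px [260. 160.]
scene block 332 [514.3 -30.7] [105.9 106.5] 6.3 z 125.3 px [317. 201.]
scene nest 150 [663.1 121.8] [90.6 52.5] 18.3 z 25.6 px [331. 181.]
scene nest 115 [721.5  58.8] [49.2 85.4] 46.5 z 24.1 px [354. 185.]
scene nest 926 [ 475.8 -286.2] [151.6  77.4] 18.4 z 24.9 px [351. 304.]
scene twin 85 [ 695.  -162.1] [42.7 43.2] 69.4 z 54.6 px [394. 226.]
scene twin 142 [ 717.8 -220.1] [38.9 37.9] 73.3 z 51.3 px [415. 236.]
scene twin 254 [ 507.5 -275.4] [44.1 42.3] 19.0 z 51.4 px [362. 284.]
scene twin 100 [ 338.  -263.3] [36. 58.] 26.9 z 51.0 px [302. 315.]
scene red 67 [461. 224. 117.] [474. 250. 158.] top ((467.3916015625, 238.14511108398438), (23.63498306274414, 10.255701065063477), 87.13304901123047)
side stand 648 [469.9 241.9] [56.7 86.6] 2.7 z 112.9 px [278. 277.]
side block 814 [514.2 -29.7] [105.3 110.4] 6.3 z 124.4 px [322. 192.]
side nest 481 [ 475.4 -284. ] [149.9  82. ] 18.5 z 23.5 px [376. 175.]
side nest 153 [717.3  66.6] [76.7 60.9] 82.6 z 23.5 px [237. 218.]
side nest 408 [657.4 122.1] [75.4 54.8] 16.6 z 24.4 px [242. 238.]
side twin 82 [ 717.8 -217. ] [37.6 38.2] 83.0 z 49.5 px [291. 156.]
side twin 112 [ 507.  -273.2] [41.5 50.5] 19.9 z 49.9 px [364. 166.]
side twin 129 [ 697.4 -156.7] [46.7 47.3] 15.6 z 53.7 px [286. 167.]
side red 138 [461. 228. 121.] [476. 259. 157.] top ((468.32269287109375, 244.0545654296875), (10.08483600616455, 24.67826271057129), 8.198906898498535)
wrist stand 280 [503.6 -44.1] [30.9 62.1] 52.0 z 112.4 px [271. 247.]
wrist block 8695 [514.  -30.2] [105.1 105.2] 5.6 z 125.4 px [280. 232.]
wrist nest 2324 [658.  120.3] [76.4 50.7] 17.2 z 25.6 px [413.  80.]
wrist nest 1073 [718.7  57.5] [89.1 64. ] 86.5 z 23.6 px [455. 131.]
```

View pics/side0.png

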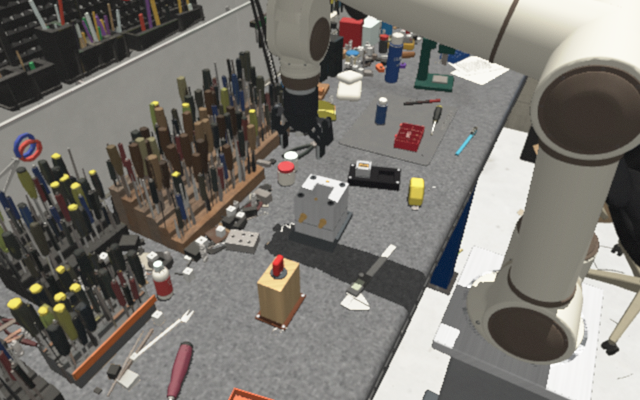

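```bash
python3 -m inch '[[[-1.5,-4.85,-4.2,0.3],[-1.5,-4.85,-4.2,0.3],[0,0,0,0],[0,0,0,0]]]'
python3 - <<'E'
from h import *
import pickle
st(); print(np.round(telemetry.observe()['q'],3))
c=grab('wrist'); pickle.dump(c,open('w1.pkl','wb')); 
im=c['color'][:,:,::-1]; P=cloud(c); print(np.round(c['W'][:3,3],4))
o,v=rays(c,[[319,205]]); 
# crop round the pocket
Wi=np.linalg.inv(c['W']); p=Wi@[.514,-.03,.09,1]; d=p[:3]*[1,-1,-1]; th=np.arctan2(np.hypot(d[0],d[1]),d[2]); u=c['cx']+c['f']*th*d[0]/np.hypot(d[0],d[1]); w=c['cy']+c['f']*th*d[1]/np.hypot(d[0],d[1]); print(u,w)
u,w=int(u),int(w); cr=im[max(0,w-70):w+70,u-70:u+70]; cv2.imwrite('pics/w1.png',cv2.resize(cr,None,fx=4,fy=4,interpolation=cv2.INTER_CUBIC)); print(max(0,w-70),u-70,cr.shape)
E
```

```text
time_s: 0.65
ee_pos: [0.5216, -0.092, 0.3254]
orientation: [0.67, 0.743, 0.0, 0.0]
contact_force: [-0.2, 0.8, 0.1]
grip_width: 0.0858
grip_force: 0.0
0.65 [ 0.5216 -0.092   0.3254] [ 1.7998e+02 -1.0000e-02  9.5940e+01] [-0.2   0.76  0.13] [-0.01  0.   -0.05] 0.0858 0.0
[-0.175  0.023 -0.044  1.504  0.     1.292]
[ 0.5145 -0.0249  0.2952]
317.08051992379006 130.01073183989456
60 247 (140, 140, 3)
```

View pics/w1.png

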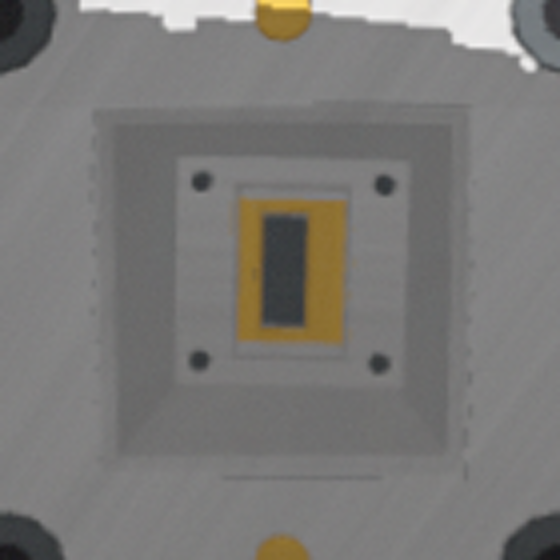

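The crop shows the pocket from above: slot centre at px (318.2,127.5), brass plate behind the window, insert turned about 1° relative to the tool; slot is ~1.5 mm off the window's middle towards -x.

```bash
cat >> h.py <<'E'
def up(c,k=6):
    return cv2.resize(c['color'],None,fx=k,fy=k,interpolation=cv2.INTER_CUBIC)
def slot(c,box,z,k=6):
    u0,v0,u1,v1=box; im=up(c,k)[v0*k:v1*k,u0*k:u1*k]; hsv=cv2.cvtColor(im,cv2.COLOR_RGB2HSV)
    br=((hsv[...,1]>120)&(hsv[...,0]>12)&(hsv[...,0]<32)).astype(np.uint8)
    cs,_=cv2.findContours(br,cv2.RETR_CCOMP,cv2.CHAIN_APPROX_NONE); 
    n,h=cv2.findContours(br,cv2.RETR_CCOMP,cv2.CHAIN_APPROX_NONE)
    hol=[a for a,b in zip(n,h[0]) if b[3]>=0]; a=max(hol,key=cv2.contourArea)[:,0,:]
    px=(a+.5)/k-.5+[u0,v0]; q=plane(c,px,z)[:,:2]*1000
    return cv2.minAreaRect(q.astype(np.float32)), px.mean(0)
E
python3 - <<'E'
from h import *
import pickle
c=pickle.load(open('w1.pkl','rb')); P=cloud(c)
r,px=slot(c,(280,90,350,170),.0635); print('slot',r,px)
z=P[90:170,280:350,2]; 
for nm,(u,v) in dict(face=(330,128),rim=(345,128) ,slot=(318,128),top=(264,130)).items(): print(nm,np.round(P[v,u],4))
im=up(c); 
# screws of insert: dark spots; dowels: brass blobs, on planes
hsv=cv2.cvtColor(im,cv2.COLOR_RGB2HSV); br=((hsv[...,1]>110)&(hsv[...,0]>12)&(hsv[...,0]<32)).astype(np.uint8)
k,l,s,ce=cv2.connectedComponentsWithStats(br)
for i in range(1,k):
    if s[i,4]>1500 and 250*6<ce[i][0]<390*6: print('brass',s[i],plane(c,(ce[i]+.5)/6-.5,.125)*1000)
sc=[(202,180),(385,184),(380,363),(200,360)]
q=plane(c,[(a/4+247-.4,b/4+60-.4) for a,b in sc],.067)*1000; print(np.round(q,1),q.mean(0))
E
python3 -m inch '[[[-1.1,6.2,0,-0.05],[-1.1,6.2,0,-0.05],[-1.1,6.2,0,-0.05],[-1.1,6.2,0,-0.05],[0,0,0,0]]]'
python3 -m inch '[[[0,2.2,2.5,0],[0,0,0,0]]]'
python3 - <<'E'
from h import *
import pickle
st()
c=grab('wrist'); pickle.dump(c,open('w2.pkl','wb')); save(c,'w2.png'); print(c['W'][:3,3])
E
```

```text
slot ((514.1257934570312, -28.44704818725586), (8.87544059753418, 22.45902442932129), 4.660589218139648) [317.55526681 126.99047124]
face [ 0.5233 -0.0282  0.0641]
rim [ 0.5342 -0.0269  0.0662]
slot [ 0.5145 -0.0292  0.0586]
top [ 0.4849 -0.0317  0.1246]
brass [2082  159   96   80 6459] [[528.82924629  27.76789667 125.        ]]
brass [1639  160   98   79 6478] [[488.7190618  23.6970012 125.       ]]
brass [1868  342   80   78 5062] [[510.41860383   7.93342946 125.        ]]
brass [ 1839   659   161   215 20873] [[515.7188521  -27.45638768 125.        ]]
brass [1866 1165   79   80 4795] [[518.0749444  -68.47386725 125.        ]]
[[497.6 -13.3  67. ]
 [530.7 -10.6  67. ]
 [533.4 -43.6  67. ]
 [500.4 -46.4  67. ]] [515.53589241 -28.49194103  67.        ]
time_s: 1.32
ee_pos: [0.477, 0.1589, 0.3263]
orientation: [0.679, 0.734, 0.001, 0.0]
contact_force: [-0.3, -0.9, -0.9]
grip_width: 0.0858
grip_force: 0.0
time_s: 1.58
ee_pos: [0.4782, 0.1775, 0.3525]
orientation: [0.681, 0.732, 0.002, 0.001]
contact_force: [-0.6, 0.5, 0.7]
grip_width: 0.085
grip_force: 0.0
1.57 [0.4782 0.1775 0.3525] [ 1.7978e+02 -7.0000e-02  9.4120e+01] [-0.58  0.48  0.7 ] [-0.04  0.01 -0.01] 0.085 0.0
[0.47333467 0.24478455 0.32236147]
```

View pics/w2.png

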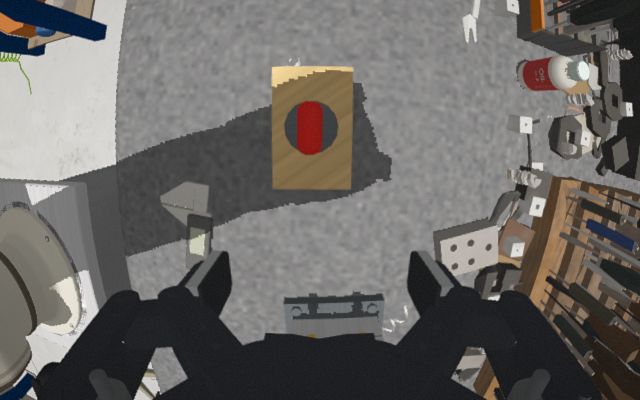

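The wrist view shows the stand top (312,128) with the dark collar disc (311,128) and red grip (311,127), upright on it; nothing close round it.

Run:
```python
from h import *
import pickle
c=pickle.load(open('w2.pkl','rb')); P=cloud(c); k=6; im=up(c); hsv=cv2.cvtColor(im,cv2.COLOR_RGB2HSV)
def big(m):
    n,_=cv2.findContours(m.astype(np.uint8),cv2.RETR_EXTERNAL,cv2.CHAIN_APPROX_NONE); a=max(n,key=cv2.contourArea)[:,0,:]; return (a+.5)/k-.5
R0=np.zeros(hsv.shape[:2],bool); R0[60*k:200*k,260*k:365*k]=1
red=R0&(hsv[...,1]>150)&((hsv[...,0]<8)|(hsv[...,0]>172))
px=big(red); print('red px',px.mean(0), cv2.minAreaRect((plane(c,px,.155)[:,:2]*1000).astype(np.float32)))
wood=R0&(hsv[...,0]>8)&(hsv[...,0]<28)&(hsv[...,1]>60)&(hsv[...,2]>90)
px=big(wood); print('wood', cv2.minAreaRect((plane(c,px,.113)[:,:2]*1000).astype(np.float32)))
dk=R0&(hsv[...,2]<90)&(hsv[...,1]<90); dk[:, :283*k]=0; dk[:,341*k:]=0; dk[:95*k]=0; dk[165*k:]=0
px=big(dk|red&(hsv[...,2]>0)); print('collar',[np.round(x,2) for x in cv2.minEnclosingCircle((plane(c,px,.117)[:,:2]*1000).astype(np.float32))])
print('z red top',np.nanmedian(P[115:140,306:316,2]),'wood',np.nanmedian(P[170:184,280:345,2]),'collar',np.nanmedian(P[123:133,290:296,2]))
for n in ['scene','side']:
    d=pickle.load(open(n+'0.pkl','rb'))
# two-view height: scene/side rays to the red grip top centre vs wrist ray
```

```text
red px [309.33467575 127.49246179] ((469.0852966308594, 241.9152069091797), (13.615915298461914, 29.00275421142578), 3.4997284412384033)
wood ((469.542724609375, 241.28448486328125), (54.847747802734375, 84.88044738769531), 3.4330480098724365)
collar [array([467.75, 241.21]), np.float64(17.92)]
z red top 0.155488111744593 wood 0.11357142540720594 collar 0.11742403401830341
```

```bash
python3 -m inch '[[[-0.46,3.2,0,-0.03],[-0.46,3.2,0,-0.03],[0,0,-2.5,0],[0,0,0,0],[0,0,0,0]]]'; python3 -c "
from h import *
st()"
```

```text
time_s: 2.25
ee_pos: [0.4689, 0.2395, 0.3255]
orientation: [0.686, 0.727, 0.0, 0.0]
contact_force: [-0.1, 0.7, 0.2]
grip_width: 0.0854
grip_force: 0.0
2.25 [0.4689 0.2395 0.3255] [179.99  -0.    93.35] [-0.06  0.7   0.16] [-0.02  0.01 -0.01] 0.0854 0.0
```

```bash
python3 -m inch '[[[0,0.23,-1.0,0.02],[0,0,-2.0,0],[0,0,0,0],[0,0,0,0]]]'; python3 -m inch '[[[0,0,0,0],[0,0,0,0],[0,0,0,0],[0,0,0,0],[0,0,0,0]]]' 1;  python3 -c "
from h import *
st()"
```

```text
time_s: 2.75
ee_pos: [0.4688, 0.2424, 0.2956]
orientation: [0.685, 0.729, 0.0, 0.0]
contact_force: [0.3, 0.8, -0.4]
grip_width: 0.0854
grip_force: 0.0
time_s: 3.38
ee_pos: [0.4687, 0.2425, 0.2952]
orientation: [0.685, 0.729, 0.0, 0.0]
contact_force: [-0.3, -0.9, 1.4]
grip_width: 0.0132
grip_force: 59.0
3.38 [0.4687 0.2425 0.2952] [ 1.7997e+02 -1.0000e-02  9.3600e+01] [-0.27 -0.88  1.38] [ 0.06 -0.08  0.01] 0.0132 58.97050738334656
```

```bash
python3 -m inch '[[[0,0,1,0],[0,0,3,0],[0,0,5,0],[0,0,4.8,0],[0,0,0,0]]]'; python3 -m inch '[[[0.9,-5.4,0,0.02],[0.9,-5.4,0,0.02],[0.9,-5.4,0,0.02],[0.9,-5.4,0,0.02],[0.9,-5.4,0,0.03]]]'; python3 -m inch '[[[0,0,0,0],[0,0,0,0],[0,0,0,0]]]'; python3 -c "
from h import *
st()
import pickle
c=grab('wrist'); pickle.dump(c,open('w3.pkl','wb')); save(c,'w3.png')
d=grab('side'); pickle.dump(d,open('s3.pkl','wb'))"
```

```text
time_s: 4.0
ee_pos: [0.4687, 0.2424, 0.4373]
orientation: [0.685, 0.729, 0.003, 0.001]
contact_force: [0.5, -0.1, -2.2]
grip_width: 0.0135
grip_force: 59.0
time_s: 4.62
ee_pos: [0.5136, -0.0293, 0.4321]
orientation: [0.677, 0.736, -0.0, -0.0]
contact_force: [1.0, -0.2, -0.6]
grip_width: 0.0137
grip_force: 58.8
time_s: 5.0
ee_pos: [0.5136, -0.0265, 0.4327]
orientation: [0.677, 0.736, -0.0, -0.0]
contact_force: [0.1, 0.4, -1.7]
grip_width: 0.0132
grip_force: 58.8
5.0 [ 0.5136 -0.0265  0.4327] [-1.7997e+02 -1.0000e-02  9.4780e+01] [ 0.14  0.37 -1.75] [-0.03  0.03 -0.02] 0.0132 58.79131615161896
```

View pics/w3.png

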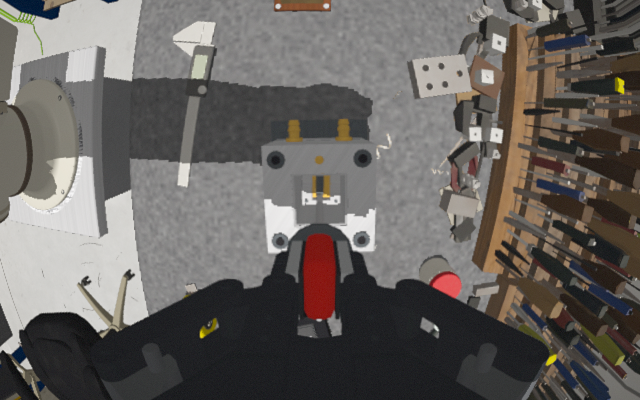

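The view shows the key held straight in the fingers (320,280), its shank over the pocket at about (320,190), with the block clear.

```bash
python3 -m inch '[[[0.03,-0.13,-1.5,0],[0,0,-3,0],[0,0,-2.6,0],[0,0,0,0],[0,0,0,0]]]'; python3 -c "
from h import *
import pickle
st()
c=grab('wrist'); pickle.dump(c,open('w4.pkl','wb')); cv2.imwrite('pics/w4.png',cv2.resize(c['color'][70:270,220:420,::-1],(600,600),interpolation=cv2.INTER_CUBIC))
"
```

```text
time_s: 5.72
ee_pos: [0.514, -0.0287, 0.3626]
orientation: [0.677, 0.736, 0.0, 0.0]
contact_force: [0.6, -0.2, -1.5]
grip_width: 0.0131
grip_force: 58.7
5.72 [ 0.514  -0.0287  0.3626] [179.97   0.    94.72] [ 0.63 -0.23 -1.49] [0.07 0.01 0.02] 0.0131 58.73486638069153
```

View pics/w4.png

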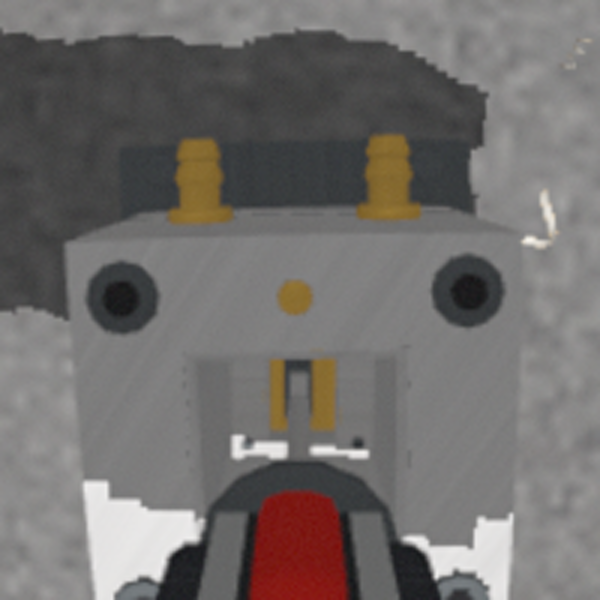

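The crop shows the shank (298,400 in the crop) centred in the slot between the brass strips, which run to both sides of it.

```bash
python3 -m inch '[[[0,0.06,-0.4,0],[0,0,-0.4,0],[0,0,-0.2,0],[0,0,0,0]]]'; python3 -m inch '[[[0,0,-0.2,0],[0,0,-0.1,0],[0,0,0,0]]]';python3 -m inch '[[[0,0,-0.2,0],[0,0,0,0]]]'
```

```text
time_s: 6.28
ee_pos: [0.5139, -0.0283, 0.3518]
orientation: [0.678, 0.735, -0.0, -0.0]
contact_force: [0.3, -0.4, -1.8]
grip_width: 0.0136
grip_force: 58.7
time_s: 6.65
ee_pos: [0.514, -0.0283, 0.3489]
orientation: [0.678, 0.735, -0.0, -0.0]
contact_force: [0.1, 0.7, -1.7]
grip_width: 0.0134
grip_force: 58.7
time_s: 6.9
ee_pos: [0.5139, -0.0283, 0.3468]
orientation: [0.678, 0.736, -0.0, -0.0]
contact_force: [-0.7, -0.3, -1.7]
grip_width: 0.0133
grip_force: 58.7
```

```bash
python3 -m inch '[[[0,0,-0.2,0],[0,0,0,0]]]'; python3 -m inch '[[[0,0,-0.2,0],[0,0,0,0]]]';python3 -m inch '[[[0,0,-0.2,0],[0,0,0,0]]]'
```

```text
time_s: 7.15
ee_pos: [0.514, -0.0283, 0.3452]
orientation: [0.678, 0.735, 0.0, 0.0]
contact_force: [-0.3, 0.3, 1.6]
grip_width: 0.0133
grip_force: 59.4
time_s: 7.4
ee_pos: [0.514, -0.0283, 0.3433]
orientation: [0.678, 0.735, 0.0, 0.0]
contact_force: [-0.6, 0.6, 3.2]
grip_width: 0.0133
grip_force: 59.7
time_s: 7.65
ee_pos: [0.514, -0.0283, 0.3411]
orientation: [0.678, 0.736, 0.0, 0.0]
contact_force: [0.5, 0.1, 4.0]
grip_width: 0.0133
grip_force: 59.8
```

```bash
python3 -m inch '[[[0,0,-0.3,0],[0,0,0,0]]]'; python3 -m inch '[[[0,0,-0.2,0],[0,0,0,0]]]'
```

```text
time_s: 7.9
ee_pos: [0.514, -0.0283, 0.3381]
orientation: [0.678, 0.736, 0.0, 0.0]
contact_force: [1.0, 0.0, 4.3]
grip_width: 0.0133
grip_force: 59.9
time_s: 8.15
ee_pos: [0.514, -0.0283, 0.3363]
orientation: [0.678, 0.735, 0.0, 0.0]
contact_force: [-0.3, 0.5, 5.8]
grip_width: 0.0129
grip_force: 60.0
```

```bash
python3 -m inch '[[[0,0,-0.2,0],[0,0,0,0]]]'; python3 -m inch '[[[0,0,-0.2,0],[0,0,0,0]]]'
```

```text
time_s: 8.4
ee_pos: [0.514, -0.0282, 0.3343]
orientation: [0.678, 0.736, 0.0, 0.0]
contact_force: [-0.3, -0.4, 5.6]
grip_width: 0.0135
grip_force: 60.1
time_s: 8.65
ee_pos: [0.514, -0.0283, 0.3324]
orientation: [0.678, 0.736, 0.0, 0.0]
contact_force: [-0.9, -0.1, 7.5]
grip_width: 0.0131
grip_force: 60.2
```

```bash
python3 -m inch '[[[0,0,-0.1,0],[0,0,0,-0.5],[0,0,0,-0.5],[0,0,0,-0.5],[0,0,0,0]]]';  python3 -c "
from h import *
st()"
```

```text
time_s: 9.28
ee_pos: [0.5141, -0.0283, 0.3317]
orientation: [0.768, 0.64, 0.0, 0.0]
contact_force: [-0.8, 0.5, 6.9]
grip_width: 0.0134
grip_force: 60.2
9.28 [ 0.5141 -0.0283  0.3317] [ 1.7992e+02 -1.0000e-02  7.9630e+01] [-0.76  0.46  6.93] [ 0.01 -0.01  0.  ] 0.0134 60.21522402763367
```

Turning freely (no torque). Continue.

```bash
python3 -m inch '[[[0,0,0,-0.9],[0,0,0,-0.9],[0,0,0,-0.9],[0,0,0,0]]]';  python3 -c "
from h import *
st()"
```

```text
time_s: 9.78
ee_pos: [0.5142, -0.0283, 0.3317]
orientation: [0.897, 0.443, 0.001, 0.0]
contact_force: [0.4, -0.2, 7.6]
grip_width: 0.0137
grip_force: 60.2
9.78 [ 0.5142 -0.0283  0.3317] [ 1.7992e+02 -4.0000e-02  5.2570e+01] [ 0.38 -0.21  7.62] [-0.07 -0.12  0.03] 0.0137 60.20047903060913
```

```bash
python3 -m inch '[[[0,0,0,-0.9],[0,0,0,-0.9],[0,0,0,-0.9],[0,0,0,-0.9],[0,0,0,0]]]';  python3 -c "
from h import *
st()"
```

```text
time_s: 10.4
ee_pos: [0.5142, -0.0283, 0.3317]
orientation: [0.99, 0.144, 0.001, 0.0]
contact_force: [0.7, -0.2, 6.6]
grip_width: 0.0132
grip_force: 60.2
10.4 [ 0.5142 -0.0283  0.3317] [ 1.7996e+02 -8.0000e-02  1.6570e+01] [ 0.7  -0.16  6.6 ] [-0.09 -0.03  0.04] 0.0132 60.20171284675598
```

```bash
python3 -m inch '[[[0,0,0.5,0],[0,0,0.8,0],[0,0,1.0,0],[0,0,0.7,0],[0,0,0,0]]]';  python3 -c "
from h import *
st()"; python3 -m inch '[[[-0.05,-0.08,0.4,0.05],[-0.05,-0.08,0.4,0.05],[0,0,0,0]]]';  python3 -c "
from h import *
st()"
```

```text
time_s: 11.02
ee_pos: [0.5141, -0.0283, 0.3613]
orientation: [0.989, 0.145, 0.0, 0.0]
contact_force: [0.3, -0.7, -2.7]
grip_width: 0.013
grip_force: 58.8
11.03 [ 0.5141 -0.0283  0.3613] [ 1.7999e+02 -2.0000e-02  1.6700e+01] [ 0.35 -0.67 -2.68] [-0.05 -0.02 -0.01] 0.013 58.7810093164444
time_s: 11.4
ee_pos: [0.513, -0.0299, 0.3693]
orientation: [0.988, 0.154, 0.0, 0.0]
contact_force: [-0.1, -0.8, -4.1]
grip_width: 0.0131
grip_force: 58.7
11.4 [ 0.513  -0.0299  0.3693] [ 1.7999e+02 -2.0000e-02  1.7710e+01] [-0.08 -0.79 -4.06] [-0.02 -0.05 -0.  ] 0.0131 58.67494225502014
```

```bash
python3 -m inch '[[[0,0,1.5,0],[0,0,2.5,0],[0,0,1.5,0],[0,0,0,0]]]'; python3 -m inch '[[[0,0,2.0,0],[0,0,2.5,0],[0,0,0,0],[0,0,0,0]]]';  python3 -c "
from h import *
import pickle
st()
c=grab('wrist'); pickle.dump(c,open('w5.pkl','wb'));d=grab('side'); pickle.dump(d,open('s5.pkl','wb'));e=grab('scene'); pickle.dump(e,open('e5.pkl','wb'))
save(c,'w5.png')
x=np.hstack([cv2.resize(d['color'][60:260,220:420],(400,400)),cv2.resize(e['color'][100:300,220:420],(400,400))]);cv2.imwrite('pics/se5.png',x[:,:,::-1])"
```

```text
time_s: 11.9
ee_pos: [0.5131, -0.0299, 0.4254]
orientation: [0.988, 0.154, 0.001, 0.0]
contact_force: [-0.5, -1.2, -2.9]
grip_width: 0.0134
grip_force: 58.8
time_s: 12.4
ee_pos: [0.5131, -0.0299, 0.4676]
orientation: [0.988, 0.154, -0.001, -0.0]
contact_force: [-0.3, 0.5, -4.0]
grip_width: 0.0129
grip_force: 58.9
12.4 [ 0.5131 -0.0299  0.4676] [-1.7997e+02  8.0000e-02  1.7700e+01] [-0.27  0.47 -3.98] [-0.05 -0.03 -0.01] 0.0129 58.94314706325531
```

View pics/se5.png

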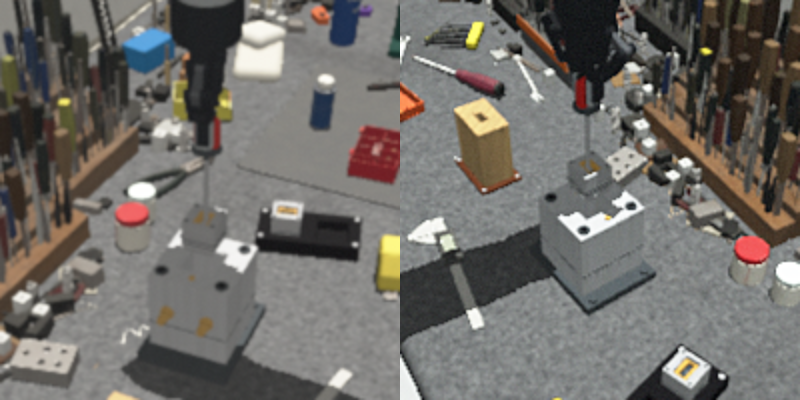

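Insert hangs free above the block (side crop (205,225), scene crop (590,175)); stand empty, twin untouched, nest's left recess free. Now to a point where the wrist camera stands over the free recess.

```bash
python3 -m inch '[[[-1.5,-4.0,0,0.25],[-2.2,-5.2,0,0.25],[-2.2,-5.2,0,0.25],[-2.2,-5.2,0,0.25],[-2.2,-5.2,0,0.27]]]'; python3 -m inch '[[[-2.5,-5.2,0,0],[0,0,0,0],[0,0,0,0],[0,0,0,0]]]';  python3 -c "
from h import *
import pickle
st()
c=grab('wrist'); pickle.dump(c,open('w6.pkl','wb'));save(c,'w6.png')"
```

```text
time_s: 13.18
ee_pos: [0.4089, -0.2793, 0.4684]
orientation: [0.965, 0.263, -0.0, -0.0]
contact_force: [0.9, 0.1, -2.2]
grip_width: 0.013
grip_force: 59.1
time_s: 13.68
ee_pos: [0.3855, -0.329, 0.4689]
orientation: [0.965, 0.263, 0.0, -0.0]
contact_force: [-0.1, 0.3, -2.6]
grip_width: 0.0129
grip_force: 59.3
13.68 [ 0.3855 -0.329   0.4689] [-1.7999e+02 -1.0000e-02  3.0480e+01] [-0.14  0.29 -2.56] [ 0.   -0.05 -0.07] 0.0129 59.33971166610718
```

View pics/w6.png

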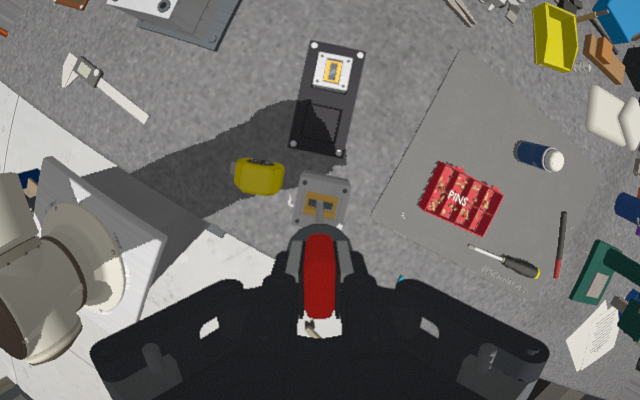

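The wrist view shows the nest (325,98) with white screws at (314,46),(361,58),(293,144),(341,154), the free recess (322,125), the twin (333,70), and the hanging insert (322,198) locked with the foot across.

Run:
```python
from h import *
import pickle
c=pickle.load(open('w6.pkl','rb')); k=6; P=cloud(c); im=up(c); g=cv2.cvtColor(im,cv2.COLOR_RGB2GRAY)
pts=[]
for u,v in [(314,46),(361,58),(341,154),(293,144)]:
    a=g[(v-5)*k:(v+6)*k,(u-5)*k:(u+6)*k]; m=(a>140).astype(np.uint8); kk,l,s,ce=cv2.connectedComponentsWithStats(m); i=1+np.argmax(s[1:,4]); pts.append((ce[i]+.5)/k-.5+[u-5,v-5]); print(s[i,4],end=' ')
q=plane(c,pts,.0245)[:,:2]*1000; print(np.round(q,1),'mean',q.mean(0)); r=cv2.minAreaRect(q.astype(np.float32)); print(r)
ex=(q[0]+q[1]-q[2]-q[3]); print('nest yaw',np.degrees(np.arctan2(ex[1],ex[0])))
# twin top, hanging top: depth slices
for nm,z0,z1 in [('nest',.020,.028),('twin',.047,.055),('ins',.190,.200)]:
    m=((P[...,2]>z0)&(P[...,2]<z1)).astype(np.uint8); m[:, :270]=0;m[:,380:]=0
    kk,l,s,ce=cv2.connectedComponentsWithStats(m); i=1+np.argmax(s[1:,4]); Q=P[l==i]; r=cv2.minAreaRect((Q[:,:2]*1000).astype(np.float32)); print(nm,s[i,4],np.median(Q[:,2]),r)
# recess edge: floor depth
m=(P[...,2]<.012)&(P[...,2]>.002); sub=m[95:155,295:350]; print('floor px',sub.sum())
# insert screws
a=g[165*k:240*k,285*k:360*k]; m=(a<75).astype(np.uint8); kk,l,s,ce=cv2.connectedComponentsWithStats(m)
for i in range(1,kk):
    if s[i,4]>80: p=(ce[i]+.5)/k-.5+[285,165]; print('dark',s[i,4],np.round(p,1),np.round(plane(c,p,.1947)*1000,1))
```

```text
1209 1087 318 Traceback (most recent call last):
  File "<stdin>", line 6, in <module>
    return _wrapfunc(a, 'argmax', axis=axis, out=out, **kwds)
    return bound(*args, **kwds)
ValueError: attempt to get argmax of an empty sequence
```

Run:
```python
from h import *
import pickle
c=pickle.load(open('w6.pkl','rb')); k=6; P=cloud(c); im=up(c); g=cv2.cvtColor(im,cv2.COLOR_RGB2GRAY)
pts=[]
for u,v in [(314,46),(361,58),(341,154),(293,144)]:
    a=g[(v-4)*k:(v+5)*k,(u-4)*k:(u+5)*k]; m=(a>(int(a.max())+np.percentile(a,20))/2).astype(np.uint8); kk,l,s,ce=cv2.connectedComponentsWithStats(m); i=1+np.argmax(s[1:,4]); pts.append((ce[i]+.5)/k-.5+[u-4,v-4]); print(a.max(),s[i,4],np.round(pts[-1],1),end=' ')
q=plane(c,pts,.0245)[:,:2]*1000; print(np.round(q,1),'mean',q.mean(0)); r=cv2.minAreaRect(q.astype(np.float32)); print(r)
ex=(q[0]+q[1]-q[2]-q[3]); print('nest yaw',np.degrees(np.arctan2(ex[1],ex[0])))
for nm,z0,z1 in [('nest',.020,.028),('twin',.047,.055),('ins',.190,.200)]:
    m=((P[...,2]>z0)&(P[...,2]<z1)).astype(np.uint8); m[:, :270]=0;m[:,380:]=0
    kk,l,s,ce=cv2.connectedComponentsWithStats(m); i=1+np.argmax(s[1:,4]); Q=P[l==i]; r=cv2.minAreaRect((Q[:,:2]*1000).astype(np.float32)); print(nm,s[i,4],np.median(Q[:,2]),r)
a=g[165*k:240*k,285*k:360*k]; m=(a<75).astype(np.uint8); kk,l,s,ce=cv2.connectedComponentsWithStats(m)
for i in range(1,kk):
    if s[i,4]>80: p=(ce[i]+.5)/k-.5+[285,165]; print('dark',s[i,4],np.round(p,1),np.round(plane(c,p,.1947)*1000,1))
```

```text
238 1124 [314.   44.9] 241 832 [359.8  55.4] 238 292 [338.4 150.6] 129 1042 [292.9 143.1] [[ 530.9 -234.8]
 [ 549.8 -294.1]
 [ 423.5 -335.7]
 [ 401.5 -277.9]] mean [ 476.43022129 -285.64552601]
((476.04296875, -285.90679931640625), (136.40960693359375, 62.20627975463867), 18.418079376220703)
nest yaw 18.311260998143332
nest 4017 0.024607907842658316 ((476.17620849609375, -285.8177490234375), (150.94813537597656, 77.19084167480469), 18.43012046813965)
twin 937 0.05126383518691002 ((507.4469909667969, -274.7767333984375), (43.315555572509766, 42.52032470703125), 18.908796310424805)
ins 1878 0.19464486345204565 ((385.785400390625, -329.0331726074219), (42.40314483642578, 42.81658935546875), 18.9176025390625)
dark 18488 [301.4 172.5] [[ 401.4 -302.2  194.7]]
dark 420 [304.5 182.2] [[ 395.9 -308.3  194.7]]
dark 409 [344.5 190.6] [[ 406.2 -339.6  194.7]]
dark 1726 [312.  202.4] [[ 384.4 -321.9  194.7]]
dark 1924 [327.2 205.2] [[ 388.6 -333.9  194.7]]
dark 307 [296.7 220.5] [[ 364.5 -318.7  194.7]]
dark 23884 [319.1 232.9] [[ 364.5 -340.3  194.7]]
```

```bash
python3 -m inch '[[[2.9,1.63,0,0],[2.93,1.63,-1,0],[0,0,-4,0],[0,0,-4.5,0],[0,0,0,0]]]'; python3 -m inch '[[[0,0,-2.2,0],[0,0,0,0],[0,0,0,0]]]';  python3 -c "
from h import *
import pickle
st()
c=grab('wrist'); pickle.dump(c,open('w7.pkl','wb'));cv2.imwrite('pics/w7.png',cv2.resize(c['color'][20:270,200:440,::-1],None,fx=2.4,fy=2.4,interpolation=cv2.INTER_CUBIC))"
```

```text
time_s: 14.35
ee_pos: [0.4432, -0.2959, 0.3708]
orientation: [0.965, 0.263, -0.002, -0.002]
contact_force: [0.5, 0.3, -2.2]
grip_width: 0.013
grip_force: 59.4
time_s: 14.72
ee_pos: [0.4436, -0.2972, 0.3542]
orientation: [0.965, 0.262, 0.001, 0.001]
contact_force: [0.4, 0.7, -3.6]
grip_width: 0.0134
grip_force: 59.4
14.72 [ 0.4436 -0.2972  0.3542] [ 1.7988e+02 -6.0000e-02  3.0420e+01] [ 0.39  0.67 -3.55] [ 0.05  0.02 -0.02] 0.0134 59.39287841320038
```

View pics/w7.png

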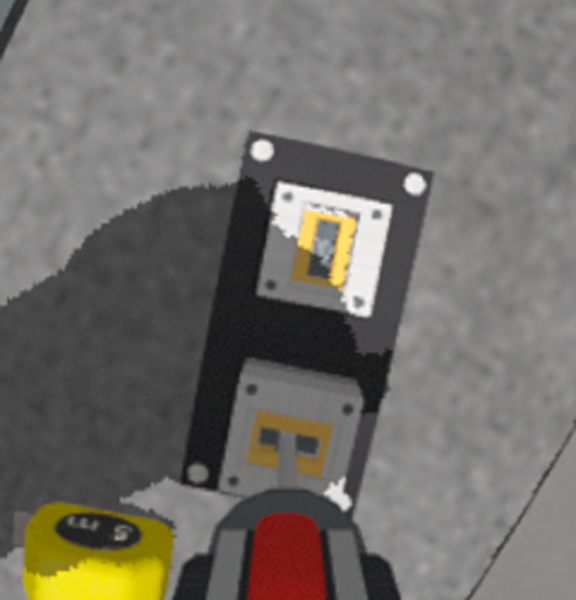

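The insert hangs square over the free recess (crop (290,430)), aligned with the nest and the twin.

```bash
python3 -m inch '[[[0.02,0.07,-0.5,0],[0,0,-0.5,0],[0,0,-0.5,0],[0,0,-0.4,0],[0,0,0,0]]]'; python3 -m inch '[[[0,0,-0.4,0],[0,0,-0.3,0],[0,0,0,0]]]'
```

```text
time_s: 15.4
ee_pos: [0.4434, -0.2965, 0.3325]
orientation: [0.965, 0.262, -0.0, -0.0]
contact_force: [0.4, 0.4, -2.5]
grip_width: 0.0129
grip_force: 59.4
time_s: 15.78
ee_pos: [0.4435, -0.2965, 0.3258]
orientation: [0.965, 0.262, -0.0, -0.0]
contact_force: [-0.4, 0.0, -2.5]
grip_width: 0.0137
grip_force: 59.5
```

```bash
python3 -m inch '[[[0,0,-0.1,0],[0,0,0,0]]]'; python3 -m inch '[[[0,0,-0.1,0],[0,0,0,0]]]'
```

```text
time_s: 16.02
ee_pos: [0.4435, -0.2966, 0.3253]
orientation: [0.965, 0.262, 0.0, 0.0]
contact_force: [0.1, -0.6, -0.1]
grip_width: 0.0133
grip_force: 59.8
time_s: 16.27
ee_pos: [0.4435, -0.2966, 0.3249]
orientation: [0.965, 0.262, 0.0, 0.001]
contact_force: [-0.7, -0.3, 5.3]
grip_width: 0.0132
grip_force: 60.8
```

```bash
python3 -m inch '[[[0,0,-0.1,0],[0,0,0,0]]]'; python3 -c "
from h import *
st()"
```

```text
time_s: 16.52
ee_pos: [0.4435, -0.2966, 0.3241]
orientation: [0.965, 0.262, 0.001, 0.001]
contact_force: [-0.7, 0.5, 6.3]
grip_width: 0.0132
grip_force: 60.9
16.52 [ 0.4435 -0.2966  0.3241] [ 1.7991e+02 -4.0000e-02  3.0400e+01] [-0.7   0.46  6.34] [0.03 0.4  0.03] 0.0132 60.869808197021484
```

```bash
python3 -m inch '[[[0,0,-0.12,0],[0,0,0,0]]]'; python3 -m inch '[[[0,0,0,0.5],[0,0,0,0.5],[0,0,0,0.5],[0,0,0,0]]]'; python3 -c "
from h import *
st()"
```

```text
time_s: 16.77
ee_pos: [0.4435, -0.2966, 0.323]
orientation: [0.965, 0.262, 0.001, 0.001]
contact_force: [-1.7, 0.6, 6.7]
grip_width: 0.0134
grip_force: 61.0
time_s: 17.27
ee_pos: [0.4436, -0.2966, 0.3232]
orientation: [0.922, 0.386, 0.001, 0.001]
contact_force: [-1.4, -0.6, 7.9]
grip_width: 0.0135
grip_force: 61.1
17.27 [ 0.4436 -0.2966  0.3232] [ 1.7987e+02 -3.0000e-02  4.5470e+01] [-1.38 -0.64  7.9 ] [0.02 0.24 0.  ] 0.0135 61.05327129364014
```

```bash
python3 -m inch '[[[0,0,0,0.9],[0,0,0,0.9],[0,0,0,0.9],[0,0,0,0.9],[0,0,0,0]]]'; python3 -c "
from h import *
st()"; python3 -m inch '[[[0,0,0,0.9],[0,0,0,0.9],[0,0,0,0.9],[0,0,0,0]]]'; python3 -c "
from h import *
st()"
```

```text
time_s: 17.9
ee_pos: [0.4436, -0.2966, 0.3231]
orientation: [0.757, 0.653, 0.0, 0.001]
contact_force: [-0.6, 0.9, 6.6]
grip_width: 0.0131
grip_force: 61.1
17.9 [ 0.4436 -0.2966  0.3231] [1.7987e+02 5.0000e-02 8.1530e+01] [-0.61  0.86  6.57] [ 0.05  0.13 -0.04] 0.0131 61.05486989021301
time_s: 18.4
ee_pos: [0.4436, -0.2966, 0.3232]
orientation: [0.584, 0.812, 0.0, 0.001]
contact_force: [-0.2, -0.4, 7.5]
grip_width: 0.0133
grip_force: 61.1
18.4 [ 0.4436 -0.2966  0.3232] [1.7991e+02 1.0000e-01 1.0853e+02] [-0.16 -0.36  7.45] [0.03 0.14 0.  ] 0.0133 61.0547661781311
```

```bash
python3 -m inch '[[[0,0,0.2,0],[0,0,0.2,0],[0,0,0,0]]]';python3 -m inch '[[[0,0,0.2,0],[0,0,0.2,0],[0,0,0,0]]]'; python3 -c "
from h import *
st()"
```

```text
time_s: 18.77
ee_pos: [0.4436, -0.2966, 0.3265]
orientation: [0.585, 0.811, 0.0, 0.001]
contact_force: [0.6, -1.0, 4.8]
grip_width: 0.0132
grip_force: 60.5
time_s: 19.15
ee_pos: [0.4433, -0.2965, 0.3293]
orientation: [0.585, 0.811, -0.0, -0.001]
contact_force: [-0.7, -0.0, 1.2]
grip_width: 0.0133
grip_force: 60.0
19.15 [ 0.4433 -0.2965  0.3293] [-1.7995e+02 -6.0000e-02  1.0840e+02] [-0.65 -0.04  1.16] [ 0.01 -0.03  0.06] 0.0133 59.987409710884094
```

```bash
python3 -m inch '[[[0,0,0.3,0],[0,0,0.5,0],[0,0,0.8,0],[0,0,1.2,0],[0,0,0,0]]]'; python3 -c "
from h import *
st()"
```

```text
time_s: 19.77
ee_pos: [0.4436, -0.2967, 0.3593]
orientation: [0.585, 0.811, 0.0, 0.001]
contact_force: [0.4, -0.9, -2.4]
grip_width: 0.0133
grip_force: 59.8
19.77 [ 0.4436 -0.2967  0.3593] [1.7992e+02 1.0000e-01 1.0840e+02] [ 0.37 -0.87 -2.41] [-0.02 -0.02  0.07] 0.0133 59.771926403045654
```

```bash
python3 -m inch '[[[0,0,2.5,0],[0,0,3.5,0],[0,0,2.4,0],[0,0,0,0],[0,0,0,0]]]'
python3 - <<'E'
from h import *
st()
for n in ['scene','side']:
    c=grab(n); P=cloud(c)
    m=((P[...,2]>.044)&(P[...,2]<.058)&(P[...,0]>.40)&(P[...,0]<.56)&(P[...,1]>-.35)&(P[...,1]<-.23)).astype(np.uint8)
    k,l,s,ce=cv2.connectedComponentsWithStats(m)
    for i in range(1,k):
        if s[i,4]>30: Q=P[l==i]; print(n,s[i,4],cv2.minAreaRect((Q[:,:2]*1000).astype(np.float32)),np.round(np.nanpercentile(Q[:,2],[10,50,90]),4))
E
```

```text
time_s: 20.4
ee_pos: [0.4435, -0.2966, 0.4405]
orientation: [0.585, 0.811, -0.0, -0.001]
contact_force: [-0.5, -0.4, -2.4]
grip_width: 0.0132
grip_force: 59.9
20.4 [ 0.4435 -0.2966  0.4405] [-1.7995e+02 -6.0000e-02  1.0840e+02] [-0.51 -0.39 -2.36] [-0.01  0.03 -0.06] 0.0132 59.858036041259766
scene 278 ((507.22259521484375, -275.20587158203125), (43.88621520996094, 43.68877410888672), 19.288850784301758) [0.0468 0.0511 0.0537]
scene 313 ((443.5990295410156, -297.59375), (44.73523712158203, 42.783180236816406), 17.77894401550293) [0.0465 0.0511 0.0537]
side 133 ((507.5371398925781, -274.6466064453125), (41.66645050048828, 48.34330749511719), 19.135093688964844) [0.0456 0.0495 0.0523]
side 143 ((444.0700988769531, -296.212890625), (40.43547058105469, 50.11125946044922), 21.25065803527832) [0.0455 0.0495 0.0522]
```

Insert stands as high as its twin: fully home. Take the key back.

```bash
python3 -m inch '[[[0.2,4,0.2,-0.15],[0.26,5.5,0.2,-0.15],[0.26,5.5,0,-0.15],[0.26,5.5,0,-0.15],[0.26,5.5,0,-0.15]]]'; python3 -m inch '[[[0.26,5.5,0,-0.15],[0.26,5.5,0,-0.15],[0.26,5.5,0,-0.15],[0.26,5.5,0,-0.15],[0.26,5.5,0,-0.13]]]'; python3 -m inch '[[[0,0.3,0,0],[0,0,0,0],[0,0,0,0]]]'; python3 -c "
from h import *
st()"
```

```text
time_s: 21.12
ee_pos: [0.4555, -0.0349, 0.4449]
orientation: [0.637, 0.771, -0.0, -0.0]
contact_force: [1.4, -1.3, -1.5]
grip_width: 0.013
grip_force: 59.7
time_s: 21.75
ee_pos: [0.4685, 0.2403, 0.4449]
orientation: [0.685, 0.729, -0.0, -0.0]
contact_force: [1.5, -0.8, -1.7]
grip_width: 0.0134
grip_force: 59.7
time_s: 22.12
ee_pos: [0.4689, 0.2404, 0.4457]
orientation: [0.685, 0.729, -0.0, 0.0]
contact_force: [0.3, 0.1, -1.5]
grip_width: 0.0136
grip_force: 59.6
22.12 [0.4689 0.2404 0.4457] [-1.7999e+02  2.0000e-02  9.3530e+01] [ 0.35  0.08 -1.48] [-0.07 -0.03 -0.04] 0.0136 59.633824825286865
```

```bash
python3 -m inch '[[[0,0.18,-1.5,0],[0,0,-2,0],[0,0,-0.8,0],[0,0,-0.4,0],[0,0,0,0]]]'; python3 -m inch '[[[0,0,-0.4,0],[0,0,-0.4,0],[0,0,-0.4,0],[0,0,0,0]]]'; python3 -c "
from h import *
st()"
```

```text
time_s: 22.75
ee_pos: [0.4689, 0.2431, 0.399]
orientation: [0.685, 0.729, 0.0, 0.0]
contact_force: [-0.3, 0.1, -1.0]
grip_width: 0.0129
grip_force: 59.7
time_s: 23.25
ee_pos: [0.4688, 0.2433, 0.3864]
orientation: [0.685, 0.729, -0.0, -0.0]
contact_force: [0.1, 0.1, -2.7]
grip_width: 0.0133
grip_force: 59.7
23.25 [0.4688 0.2433 0.3864] [-1.7997e+02  1.0000e-02  9.3600e+01] [ 0.13  0.07 -2.69] [-0.05  0.01 -0.01] 0.0133 59.68549311161041
```

```bash
python3 -m inch '[[[0,-0.09,-1,0],[0,0,-2,0],[0,0,-2,0],[0,0,-1.5,0],[0,0,0,0]]]'; python3 -m inch '[[[0,0,-1.2,0],[0,0,-0.6,0],[0,0,0,0],[0,0,0,0]]]'; python3 -c "
from h import *
st()"
```

```text
time_s: 23.88
ee_pos: [0.4686, 0.2422, 0.3205]
orientation: [0.685, 0.729, -0.001, -0.0]
contact_force: [0.7, -0.1, -1.3]
grip_width: 0.0133
grip_force: 59.7
time_s: 24.38
ee_pos: [0.4689, 0.2424, 0.3041]
orientation: [0.685, 0.729, 0.0, 0.0]
contact_force: [-0.5, 0.6, -1.0]
grip_width: 0.0127
grip_force: 59.7
24.38 [0.4689 0.2424 0.3041] [ 1.7998e+02 -1.0000e-02  9.3600e+01] [-0.47  0.61 -1.05] [ 0.03 -0.02 -0.01] 0.0127 59.68140363693237
```

```bash
python3 -m inch '[[[0,0,-0.4,0],[0,0,-0.3,0],[0,0,0,0],[0,0,0,0]]]'; python3 -m inch '[[[0,0,-0.1,0],[0,0,0,0],[0,0,0,0]]]'
```

```text
time_s: 24.88
ee_pos: [0.4689, 0.2423, 0.2968]
orientation: [0.685, 0.729, -0.0, 0.0]
contact_force: [0.2, 0.0, -1.6]
grip_width: 0.0135
grip_force: 59.7
time_s: 25.25
ee_pos: [0.4689, 0.2424, 0.2958]
orientation: [0.685, 0.729, 0.0, 0.0]
contact_force: [-0.5, -0.1, -1.2]
grip_width: 0.0133
grip_force: 59.7
```

```bash
python3 -m inch '[[[0,0,-0.06,0],[0,0,0,0]]]'; python3 -m inch '[[[0,0,0,0],[0,0,0,0],[0,0,0,0],[0,0,0,0],[0,0,0,0]]]' -1; python3 -m inch '[[[0,0,2,0],[0,0,4,0],[0,-5,3,0],[0,-5,0,0],[0,0,0,0]]]'
python3 - <<'E'
from h import *
st()
for n in ['scene','side','wrist']:
    c=grab(n); P=cloud(c); hsv=cv2.cvtColor(c['color'],cv2.COLOR_RGB2HSV); b=(abs(P[...,0]-.469)<.03)&(abs(P[...,1]-.242)<.03)
    red=b&(hsv[...,1]>150)&((hsv[...,0]<8)|(hsv[...,0]>172))&(P[...,2]>.1)
    Q=P[red]; print(n,red.sum(),np.round(np.percentile(Q,[2,98],axis=0)*1000,1).tolist())
    if n=='wrist':
        d=b&(hsv[...,2]<100)&(hsv[...,1]<100)&(P[...,2]>.1); print('collar z',np.round(np.percentile(P[d][:,2],[20,50,80]),4))
E
```

```text
time_s: 25.5
ee_pos: [0.4689, 0.2424, 0.2952]
orientation: [0.685, 0.729, 0.0, 0.0]
contact_force: [-0.6, 1.1, -1.2]
grip_width: 0.0133
grip_force: 59.8
time_s: 26.12
ee_pos: [0.4689, 0.2424, 0.2952]
orientation: [0.685, 0.729, 0.0, -0.0]
contact_force: [-0.5, -0.6, -0.3]
grip_width: 0.0855
grip_force: 0.0
time_s: 26.75
ee_pos: [0.4689, 0.14, 0.386]
orientation: [0.686, 0.728, 0.0, 0.001]
contact_force: [-0.2, 0.6, -0.5]
grip_width: 0.0855
grip_force: 0.0
26.75 [0.4689 0.14   0.386 ] [179.92   0.    93.41] [-0.21  0.57 -0.46] [-0.02 -0.03 -0.02] 0.0855 0.0
scene 57 [[460.8, 225.0, 121.7], [474.1, 247.2, 158.0]]
side 160 [[461.6, 227.7, 115.2], [492.2, 257.9, 156.0]]
wrist 880 [[462.7, 226.8, 131.6], [475.3, 254.0, 156.8]]
collar z [0.1169 0.1175 0.1181]
```

The grip's top is at about 156 mm and the collar at 117 mm, the same heights as at the start, so the key hangs on its collar. The insert is home and the robot is clear of everything.

```bash
python3 -c "
from plant import env
print(env.finish_job())"
```

```text
the job is handed in; nothing more can be done
None
```

The insert stands home in the nest's free recess, level with its twin; the key hangs on its collar in the stand again, and the job was handed in at about 27 s with the push on the insert at about 10 N at most.

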